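# Press the control box panel shut and lock its quarter-turn fastener

### The job

The hinged top panel of the small grey control box on the bench stands ajar on its spring. With your fingertips in the slot of the round quarter-turn fastener on it, push the panel down flush, and while it is down turn the fastener clockwise (seen from above) a quarter turn to its stop, so that the panel stays locked shut when you let go. It is all done by touch: pinch and lift nothing, do not swing the panel further open, and leave the loose things round the box where they are.

Things in the scene. Friction and masses are not known exactly. Their poses are not given: they have to be found in the camera images.
- control_box: Grey sheet-steel control box, fixed to the bench, 140 x 140 mm, body 85 mm high; origin at the centre of its underside, z up; -x side is the front, the panel's hinge runs along y at the back upper edge, 70 mm behind the centre. A keeper lip sits inside the middle of the front wall, under the panel.
- panel (a joint): Angle of the hinged aluminium top panel (146 x 146 x 5 mm): 0 = flush shut, at a hard stop, grows as its front edge rises. A spring holds it ajar at about 0.15 rad; pushing down at the fastener takes about 5 N to bring it flush. Not locked, it springs up again. Flush, its top face is 90 mm above the bench.
- panel_front (a point): Middle of the front top edge of the panel. Round the rotor in the panel's middle stands a fixed dark steel collar, 95 mm outside and 82 mm inside diameter, its top 19 mm above the panel and level with the rotor's.
- cam_slot (a point): On the axis of the fastener's grey rotor (81 mm across, in the panel's middle), on the floor of its slot: 94 mm above the bench when flush, about 11 mm more when ajar. z is the rotor's axis. The slot runs across the rotor along this frame's y axis: 36 mm wide, 15 mm deep, about 72 mm long, ends closed by the collar; its flat side walls take the turning push. A tongue below points to -y.
- cam (a joint): Turn of the rotor: 0 = unlocked (slot parallel to the hinge; may start up to 0.45), pi/2 = locked, at its stop (slot from hinge to front), growing clockwise seen from above. Stays where left. Turning takes 0.05 Nm, from 0.8 rad on up to 0.12 Nm as the tongue slides under the keeper; turned while the panel is ajar, the tongue passes above the keeper and keeps it from shutting.
- lube: Bystander: white plastic tube with a red cap, 24 x 114 mm, 24 mm thick, lying; origin at the centre of its underside.
- die: Bystander: steel threaded die standing upright, 35 mm diameter, 67 mm high; origin at the centre of its underside.
- tape: Bystander: blue roll of tape lying flat, 53 mm diameter, 18 mm high; origin at the centre of its underside.

How it is judged:
On the way, in this order (a step that is already met when the one before it is completed fails the run):
1. the panel is pushed down flush (within 0.035 rad) with the fastener still unlocked (turned less than 0.7 rad) (value of joint panel below 0.035 rad and value of joint cam below 0.7 rad), for 0.1 s.
2. the fastener is turned to its stop (over 1.3 rad) with the panel flush (value of joint panel below 0.035 rad and value of joint cam above 1.3 rad), for 0.2 s.
At the end, for the whole second after the job is handed in: With nothing touching it, the panel stays flush (within 0.035 rad of shut), the fastener stands turned at least 1.3 rad of its 1.57 rad quarter turn, at rest; tube, die and tape roll are within 15 mm of where they stood (all of step 2 and velocity of joint cam between -0.05 and 0.05 rad/s and distance of each of lube, die, tape from where it was at the start of the episode below 0.015 m).
It fails at once if the panel is lifted or swung further open (over 0.28 rad) (value of joint panel above 0.28 rad).
It fails at once if a bystander is moved or lifted by more than 15 mm (distance of any of lube, die, tape from where it was at the start of the episode above 0.015 m).
It also fails if it takes over 38 s, if anything falls off the work surface, if the arm or the gripper's body presses on something with over 40 N, if the wrist force passes 120 N, or if a joint passes its speed limit or range.

### The arm

A 6-joint arm with a two-finger parallel gripper is mounted at the origin on a cart in front of the work surface, level with it; the furniture and walls round the work are solid. World frame = base frame: x ahead of the robot, y to its left, z up, the work surface at z = 0. Lengths are in m, angles in rad, forces in N, time in s.
With the tool pointing down it reaches from about 0.25 to 0.775 m from the base axis. Payload 4 kg.
Tool frame: the origin (TCP) lies between the finger pads; the fingertips stand 25 mm ahead of it and the grasp point (between the pads) lies 6 mm ahead of it (robot.tip_reach is the z of the fingertips in the tool frame, in m); z points along the fingers, y is the line along which they close (so a half turn about z gives the same grasp; the last joint's range is limited). The gripper opens to 94 mm and grips with 3 to 60 N. Pads are 16 mm wide; open, the fingers measure 119 mm over their backs; the gripper's body (75 mm by 177 mm) begins 78 mm behind the grasp point.
Start: joints at [-1.326, 0.087, 1.371, -0, 1.684, -0.103], TCP at [0.187, -0.517, 0.231] pointing down, gripper open.
Joint ranges: [-3.1, 3.1], [-0.76, 2.03], [0.27, 2.55], [-1.08, 4.22], [0.17, 2.65], [-2.57, 2.57]. Speed limits (rad/s): [2.79, 2.79, 3.14, 3.14, 3.14, 3.14].

### API

Orientations are given as [roll, pitch, yaw] about the fixed x, y, z axes, in that order (R = Rz(yaw) Ry(pitch) Rx(roll)).
In Python, from bench import robot gives the robot as it stands. The module is installed in compiled form; this text tells all that it offers.
- The arm moves only by the shell command python3 -m handwheel 'ROWS'. ROWS is JSON, a list of rows, each a list of 3 entries, a list of its own where there are three numbers: the turn, a rotation vector about the world's x, y, z in units of 90 degrees (1.0 is 90 degrees), then the shift along the world's x, y, z in units of 0.05 m (1.0 is 0.05 m), then the closure, from 0 (fully open) to 1 (shut). A call has 1 to 5 rows; each row shifts and turns the commanded pose from where the row before left it; what a row does not reach is not made up. A row lasts 1/10 s, in which the tool goes at most 50 mm and 8.59 degrees, less where a joint would pass 70% of its speed; a pose out of reach is approached as far as the arm can. A call with a number of a shift or a turn outside -1 to 1 is refused whole. A call with a gripper value outside its range is refused whole. The fingers move at their own pace and stop on an object; the grip force is fixed at half the most. Time passes only in rows, so rows that do not move let the fingers close. It gives the time, the measured TCP pose, the force, the opening and the grip force at its end, in the units of the state.
- robot.get_obs(): the state, without advancing time (a new reading comes with each control period).
- robot.snapshot(name): name is "scene" or "top" or "wrist"; returns (picture, depth): 400x640x3 uint8, red, green, blue; 400x640 float32, m along the optical axis (not along the pixel's ray), 0 where there is no reading.
- robot.calibration(name): a dict with "mtx" (3x3 intrinsics, pixels), "extrinsics" (4x4, takes a point from camera to world coordinates); the wrist camera has in their place "hand_eye" (4x4, takes a point from camera to tool coordinates, whose origin is the TCP and whose axes are the flange's). Camera axes: x right, y down, z forward; pixel columns grow to the right and rows downward; lengths in m; the calibration is good to about 2 mm. A picture is of the moment at which its call begins: read the wrist's pose just before it. calibration takes no time and is no camera call.
- robot.close_job(): hands the job in; it is judged then, once.
Trained networks look in the newest picture that a camera, given by its name, has taken for a name from the list of things; names that differ only in an ending like _2 or _b are one class to them, and where a whole thing is asked for, a point or a joint stands for the part that bears it (a point fixed in the world has none). Each returns a list of dicts, best first, with "p" (0 to 1); they miss things now and then, are a little off and sometimes report something else, mostly with a low value. They report only what shows in the picture. A call takes as long as a camera call.
- robot.boxes_of(query, camera): "bbox" ([left, top, right, bottom] in pixels, round what is visible of it).
The state is a dict: "time": time; "joint_positions": joint angles; "qvel": joint speeds; "joint_torque": joint torques, N m; "tool_pos": TCP position; "ee_rot": TCP orientation; "wrist_force": force on the tool from outside, world axes, zero at the start; "wrist_torque": the same for the moment, N m; "width": finger opening in m; "finger_force": force on a finger pad.
Only numpy, scipy, OpenCV 4.12 (cv2) and the standard library are available. Lean on these libraries where they do the work, as an engineer would, in place of code of your own. Each camera call takes 0.05 s, during which the arm holds its last target. There are 200 camera calls.

## Working session

There is one attempt and no reset: what is moved stays moved. The work goes in short steps, Python scripts to look and compute and a shell command to move; the robot and the scene stay as the last step left them, time stands still between calls to the robot, and variables do not carry over. Pictures are saved under pics/ and viewed, at most 10 in all, crops included, and the job is handed in when it is done.

```bash
mkdir -p pics; python3 - <<'E'
from bench import robot
import cv2,numpy as np
o=robot.get_obs();print(o)
for c in("scene","top"):
    p,d=robot.snapshot(c);cv2.imwrite(f"pics/{c}0.png",p[:,:,::-1]);np.savez(f"{c}0.npz",p=p,d=d)
    print(c,robot.calibration(c))
    for q in("control_box","panel","cam_slot","lube","die","tape"):
        print(q,robot.boxes_of(q,c)[:2])
E
```

```text
{'time': 0.0, 'joint_positions': array([-1.32606825e+00,  8.79448862e-02,  1.37223058e+00, -3.04509297e-05,
        1.68360687e+00, -1.03085177e-01]), 'qvel': array([ 3.67569114e-04, -1.53819437e-03, -1.26033358e-04, -1.08963830e-03,
        5.57857587e-04,  9.21572931e-05]), 'joint_torque': array([-1.81531273e-04, -3.40179491e+01, -3.02426040e+01,  7.16132345e-02,
        3.29157757e-02, -1.65756910e-04]), 'tool_pos': array([ 0.18733746, -0.51658741,  0.22932167]), 'ee_rot': array([-3.13941148e+00, -1.95219848e-04,  3.47809642e-01]), 'wrist_force': array([-0.58056027, -0.36032567,  0.83250124]), 'wrist_torque': array([ 0.02418625, -0.0046572 ,  0.00494574]), 'finger_force': 0.0, 'width': 0.09374357275897008}
scene {'mtx': array([[499.9521045 ,   0.        , 317.21951218],
       [  0.        , 499.9521045 , 208.25601698],
       [  0.        ,   0.        ,   1.        ]]), 'extrinsics': array([[-0.99383926, -0.09941735,  0.04898688,  0.45603807],
       [-0.11080104,  0.88096238, -0.46003089,  0.23978161],
       [ 0.00257945, -0.46262456, -0.88655054,  0.84234868],
       [ 0.    
[... 784 characters left out ...]
4204, -0.15737759],
       [ 0.02089389, -0.1822097 , -0.98303768,  0.98499463],
       [ 0.        ,  0.        ,  0.        ,  1.        ]])}
control_box [{'bbox': [295.8, 187.0, 387.0, 277.0], 'p': 0.68}, {'bbox': [294.6, 187.7, 385.6, 274.9], 'p': 0.15}]
panel [{'bbox': [296.1, 188.9, 388.5, 274.1], 'p': 0.89}, {'bbox': [317.6, 205.2, 362.3, 253.0], 'p': 0.54}]
cam_slot [{'bbox': [319.1, 201.8, 365.2, 250.5], 'p': 0.92}]
lube [{'bbox': [403.8, 182.7, 417.7, 240.6], 'p': 0.59}, {'bbox': [317.8, 206.1, 362.3, 251.0], 'p': 0.15}]
die [{'bbox': [243.9, 141.5, 263.1, 161.0], 'p': 0.72}, {'bbox': [316.4, 206.5, 363.3, 254.7], 'p': 0.36}]
tape [{'bbox': [193.1, 172.7, 223.5, 199.5], 'p': 0.86}]
```

```bash
cat > h.py <<'E'
from bench import robot
import cv2,numpy as np
def cloud(c,d,cal=None,T=None):
    cal=cal or robot.calibration(c);K=cal["mtx"]
    T=cal["extrinsics"] if T is None else T
    v,u=np.mgrid[:d.shape[0],:d.shape[1]]
    P=np.stack([(u-K[0,2])/K[0,0]*d,(v-K[1,2])/K[1,1]*d,d],-1)
    return P@T[:3,:3].T+T[:3,3]
E
python3 - <<'E'
from h import *
z=np.load("top0.npz");P=cloud("top",z["d"]);ok=z["d"]>0
m=np.zeros(ok.shape,bool);m[170:290,280:430]=1
# panel+collar
q=P[170:290,285:400].reshape(-1,3);q=q[(q[:,2]>.08)]
xy=q[:,:2].astype(np.float32);print("panel rect",cv2.minAreaRect(xy))
# collar/rotor top : highest relative to panel plane
A=np.c_[q[:,:2],np.ones(len(q))];w=np.ones(len(q),bool)
for _ in range(15):
    s=np.linalg.lstsq(A[w],q[w,2],rcond=None)[0];r=q[:,2]-A@s;w=r<np.median(r[w])+.006
print("plane",s,w.sum(),"tilt",np.hypot(s[0],s[1]))
h=q[r>.013];print(len(h),h.mean(0),cv2.minEnclosingCircle(h[:,:2].astype(np.float32)),np.percentile(r,[5,50,75,90,97]))
for n,b in dict(lube=[403,182,418,241],die=[244,141,263,161],tape=[193,172,224,200]).items():
    g=P[b[1]:b[3],b[0]:b[2]].reshape(-1,3);g=g[g[:,2]>.01];print(n,g.min(0),g.max(0),g.mean(0))
im=cv2.resize(z["p"][170:290,285:435,::-1],None,fx=5,fy=5,interpolation=cv2.INTER_CUBIC);cv2.imwrite("pics/topc.png",im)
E
```

```text
panel rect ((0.4441654682159424, -0.22223609685897827), (0.17731228470802307, 0.1526419222354889), 7.052485466003418)
plane [-0.14584628 -0.01834844  0.16533685] 5270 tilt 0.1469959245537165
1437 [ 0.45113614 -0.22069224  0.15534572] ((0.42169564962387085, -0.20237292349338531), 0.08746426552534103) [-0.00277582  0.00051267  0.0045169   0.01833345  0.02004867]
lube [ 0.3468095  -0.37177464  0.01130711] [ 0.5626614  -0.15737759  0.98499463] [ 0.50129464 -0.3587435   0.02755299]
die [ 0.3468095  -0.15737759  0.0101635 ] [ 0.64163214 -0.03603745  0.98499463] [ 0.61036613 -0.05525148  0.05100718]
tape [ 0.3468095  -0.15737759  0.01004841] [0.56820553 0.0580829  0.98499463] [0.54011711 0.02878969 0.02931498]
```

View pics/topc.png

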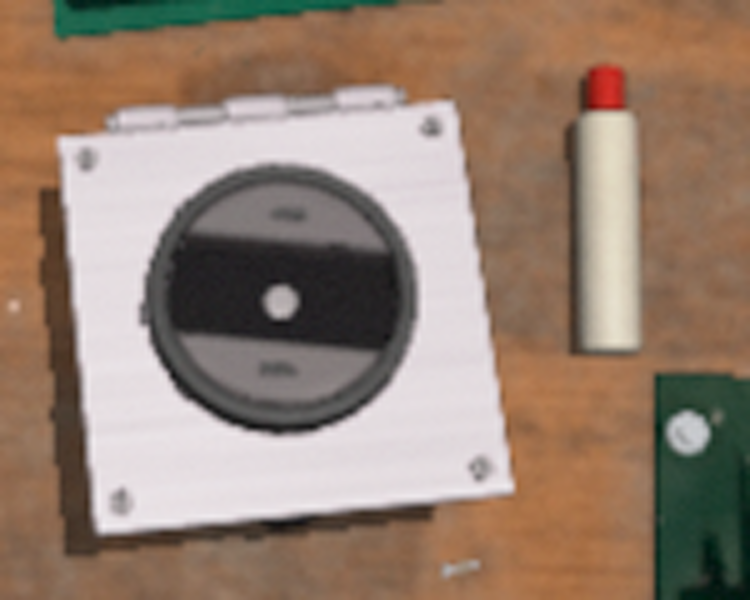

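View pics/scene0.png

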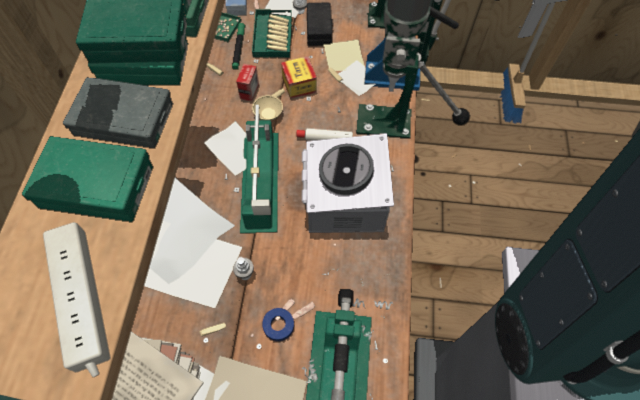

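```bash
python3 - <<'E'
from h import *
for c in("top","scene"):
    z=np.load(c+"0.npz");P=cloud(c,z["d"]);ok=z["d"]>0
    q=P[ok&(P[...,2]>.12)&(P[...,0]>.05)&(P[...,0]<.75)&(P[...,1]>-.75)&(P[...,1]<.15)]
    H,_,_=np.histogram2d(q[:,0],q[:,1],bins=[np.arange(.05,.76,.05),np.arange(-.75,.16,.05)])
    M=np.zeros_like(H);
    i=((q[:,0]-.05)/.05).astype(int);j=((q[:,1]+.75)/.05).astype(int)
    np.maximum.at(M,(i.clip(0,M.shape[0]-1),j.clip(0,M.shape[1]-1)),q[:,2])
    print(c);print((M*100).astype(int))
z=np.load("top0.npz");P=cloud("top",z["d"])
g=cv2.cvtColor(z["p"],cv2.COLOR_RGB2GRAY);roi=np.s_[200:260,310:372]
q=P[roi].reshape(-1,3);gg=g[roi].ravel()
s=np.array([-.14585,-.01835,.16534]);r=q[:,2]-np.c_[q[:,:2],np.ones(len(q))]@s
h=q[(r>.014)&(r<.024)];print("collar",cv2.minAreaRect(h[:,:2].astype(np.float32)),h.mean(0))
f=q[(gg<50)&(r<.009)&(r>-.005)];print("slot",len(f),cv2.minAreaRect(f[:,:2].astype(np.float32)),f.mean(0))
E
```

```text
top
[[ 0  0  0  0  0  0  0  0  0  0  0  0  0  0  0  0  0  0]
 [ 0  0  0  0  0  0  0  0  0  0  0  0  0  0  0  0  0  0]
 [ 0  0  0 20  0  0  0  0  0  0  0  0  0  0 26  0 27 18]
 [ 0  0  0 34 32  0  0  0  0  0  0  0  0  0 38 37 31  0]
 [ 0  0  0  0  0  0  0  0  0  0  0  0  0  0  0  0  0  0]
 [ 0  0  0  0  0  0 43 18  0  0  0  0  0  0  0  0  0  0]
 [14  0  0  0  0 43 43 43  0  0  0  0  0  0  0  0  0  0]
 [15  0  0  0  0  0 43 43  0 12 13 13  0  0  0  0  0  0]
 [ 0  0  0  0  0  0  0  0  0 12 12 12  0  0  0  0  0  0]
 [ 0  0  0  0  0  0  0  0  0  0  0  0  0  0  0  0  0  0]
 [ 0  0  0  0  0  0  0  0  0  0  0  0  0  0  0  0  0  0]
 [ 0  0  0  0  0  0  0  0  0  0  0  0  0  0  0  0  0 16]
 [ 0  0  0  0  0  0  0  0  0  0  0  0  0  0  0  0  0 16]
 [22 30 30 30 30 30 30 30 30 30 24 24 25 25 25 21 24 24]]
scene
[[ 0  0  0  0  0  0  0  0  0  0  0  0  0  0  0  0 18  0]
 [ 0  0  0  0  0  0 30  0  0  0  0  0  0  0  0  0 34 31]
 [ 0  0  0  0  0 28 31  0  0  0  0  0  0  0  0  0 43 32]
 [ 0  0  0 20  0  0  0  0  0  0  0  0  0  0 51 49 45  0]
 [ 0  0  0  0  0  0  0  0  0  0  0  0  0  0  0  0  0  0]
 [ 0  0  0  0  0  0 18 18  0  0  0  0  0  0  0  0  0  0]
 [ 0  0  0  0  0  0 32 33  0  0  0  0  0  0  0  0  0  0]
 [ 0  0  0  0  0  0 31 33  0 12 12 12  0  0  0  0  0  0]
 [ 0  0  0  0  0  0  0  0  0 12  0  0  0  0  0  0  0  0]
 [ 0  0  0  0  0  0  0  0  0  0  0  0  0  0  0  0  0  0]
 [ 0  0  0  0  0  0  0  0  0  0  0  0  0  0  0  0  0  0]
 [ 0  0  0  0  0  0  0  0  0  0  0  0  0  0  0  0  0 16]
 [ 0  0  0  0  0  0  0  0  0  0  0  0  0  0  0  0  0 16]
 [ 0  0  0  0 20 24 28 29 30 29 24 24 25 25 25 20 23 24]]
collar ((0.45674407482147217, -0.22365455329418182), (0.09322771430015564, 0.09273874014616013), 0.2762676477432251) [ 0.4556287  -0.22324608  0.12113423]
slot 803 ((0.44126150012016296, -0.22297529876232147), (0.08127851039171219, 0.06514604389667511), 85.55620574951172) [ 0.45615601 -0.22424099  0.10642925]
```

View pics/top0.png

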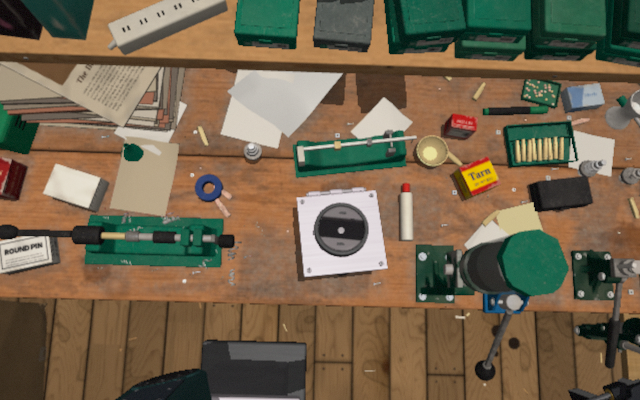

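```bash
python3 - <<'E'
from h import *
o=robot.get_obs();t=o["tool_pos"]
for c in("top","scene"):
    k=robot.calibration(c);Ti=np.linalg.inv(k["extrinsics"])
    for p in (t,t+[0,0,.2]):
        x=k["mtx"]@(Ti@np.r_[p,1])[:3];print(c,p,x[:2]/x[2])
    z=np.load(c+"0.npz");P=cloud(c,z["d"]);m=(z["d"]>0)&(P[...,2]>.05)&(P[...,0]<.45)&(P[...,0]>0)&(P[...,1]<-.3)&(P[...,1]>-.8)
    n,l,st,_=cv2.connectedComponentsWithStats(m.astype(np.uint8))
    for i in range(1,n):
        if st[i,4]>60: print(c,st[i],P[l==i].min(0).round(3),P[l==i].max(0).round(3))
p,d=robot.snapshot("wrist");np.savez("wrist0.npz",p=p,d=d)
a=np.load("top0.npz")["p"][190:400,410:640];b=np.load("scene0.npz")["p"][0:160,340:640]
W=np.zeros((600,800,3),np.uint8)
W[:315,:345]=cv2.resize(a,(345,315));W[:300,345:800]=cv2.resize(b,(455,300));W[320:600,:448]=cv2.resize(p,(448,280))
cv2.imwrite("pics/comb.png",W[:,:,::-1])
E
```

```text
top [ 0.18743911 -0.51709821  0.23051924] [548.45371313 410.43070664]
top [ 0.18743911 -0.51709821  0.43051924] [641.54536699 455.59296188]
top [ 430  229  139   81 7001] [ 0.324 -0.575  0.05 ] [ 0.422 -0.37   0.436]
top [598 258  42  36 939] [ 0.359 -0.758  0.05 ] [ 0.42  -0.704  0.154]
top [ 568  377   72   23 1006] [ 0.199 -0.587  0.206] [ 0.25  -0.524  0.35 ]
scene [ 0.18743911 -0.51709821  0.23051924] [516.20317003   4.82645463]
scene [ 0.18743911 -0.51709821  0.43051924] [ 566.96422025 -112.76201371]
scene [ 373    0   60  118 3657] [ 0.323 -0.718  0.05 ] [ 0.421 -0.368  0.338]
scene [518   0  50  38 582] [ 0.14  -0.469  0.206] [ 0.195 -0.427  0.314]
```

View pics/comb.png

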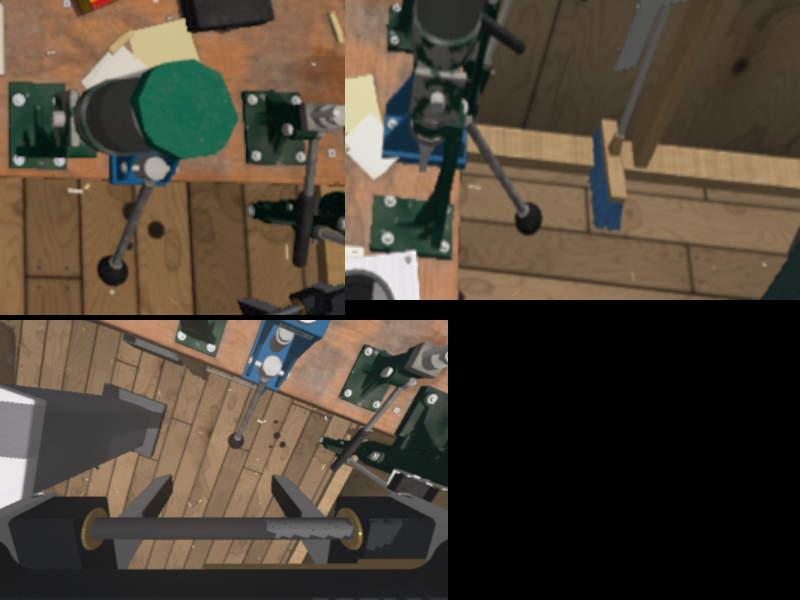

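```bash
python3 - <<'E'
from h import *
z=np.load("top0.npz");P=cloud("top",z["d"])
for u,v in((485,369),(486,370),(495,345),(500,330)): print(P[v,u].round(3))
E
python3 -m handwheel '[[[0,0,0.095],[0,1,0],0],[[0,0,0.095],[0,1,0],0],[[0,0,0.095],[0,1,0],0.3],[[0,0,0.095],[0,1,0],0.62],[[0,0,0.095],[0,1,0],0.62]]'
```

```text
[ 0.195 -0.549 -0.108]
[ 0.193 -0.552 -0.112]
[ 0.251 -0.546 -0.04 ]
[ 0.283 -0.54   0.004]
time: 1.25
tool_pos: [0.1872, -0.2652, 0.2304]
ee_rot: [3.141, -0.0, 1.099]
wrist_force: [1.6, 0.4, 0.7]
width: 0.0734
finger_force: 0.0
```

```bash
python3 -m handwheel '[[[0,0,0.095],[0,0.8,0],0.62],[[0,0,0.095],[0.8,0,0],0.62],[[0,0,0.095],[0.9,0,0],0.62],[[0,0,0.095],[0.9,0,0],0.62],[[0,0,0.095],[0.9,0,0],0.62]]' && python3 -m handwheel '[[[0,0,0.095],[0.9,0,0],0.62],[[0,0,0.095],[0.8,0,0],0.62],[[0,0,0.095],[0,0,0],0.62],[[0,0,0.095],[0,0,0],0.62],[[0,0,0.095],[0,0,0],0.62]]' && python3 -m handwheel '[[[0,0,0.095],[0,0,0],0.62],[[0,0,0.095],[0,0,0],0.62],[[0,0,0.065],[0,0,0],0.62],[[0,0,0],[0,0,0],0.62]]'
python3 - <<'E'
from h import *
from scipy.spatial.transform import Rotation as R
o=robot.get_obs();print(o["joint_positions"].round(3),o["tool_pos"],o["ee_rot"],o["width"])
p,d=robot.snapshot("wrist");c=robot.calibration("wrist")
T=np.eye(4);T[:3,:3]=R.from_euler("xyz",o["ee_rot"]).as_matrix();T[:3,3]=o["tool_pos"]
T=T@c["hand_eye"];np.savez("w1.npz",p=p,d=d,T=T);print(T.round(3),c["mtx"][0,0])
P=cloud("wrist",d,c,T)
print(robot.boxes_of("cam_slot","wrist")[:2])
cv2.imwrite("pics/w1.png",p[:,:,::-1])
E
```

```text
time: 1.75
tool_pos: [0.3642, -0.2265, 0.2312]
ee_rot: [3.141, 0.002, 1.847]
wrist_force: [0.1, -0.9, 0.7]
width: 0.0361
finger_force: 0.0
time: 2.25
tool_pos: [0.4479, -0.2269, 0.2301]
ee_rot: [3.142, -0.001, 2.593]
wrist_force: [-0.2, -0.4, 0.5]
width: 0.0353
finger_force: 0.0
time: 2.65
tool_pos: [0.4475, -0.2271, 0.2306]
ee_rot: [3.142, 0.0, 2.986]
wrist_force: [-0.8, -0.1, 0.2]
width: 0.0358
finger_force: 0.0
[-0.583 -0.021  1.482  0.     1.681 -1.998] [ 0.44746536 -0.22710301  0.23057216] [3.14158448e+00 1.37378597e-04 2.98648980e+00] 0.03576754468151691
[[ 0.155  0.96   0.235  0.38 ]
 [ 0.988 -0.15  -0.037 -0.216]
 [ 0.     0.238 -0.971  0.386]
 [ 0.     0.     0.     1.   ]] 284.6448474439545
[{'bbox': [279.8, 168.4, 362.6, 242.7], 'p': 0.83}]
```

View pics/w1.png

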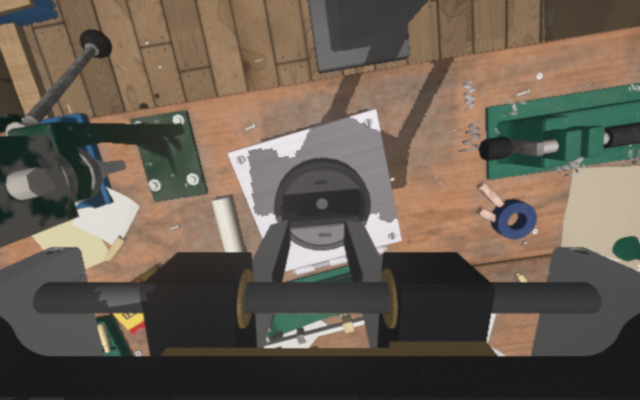

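```bash
python3 - <<'E'
from h import *
c=robot.calibration("wrist")
def ana(P,p,d,roi,tag):
    q=P[roi].reshape(-1,3);ok=(d[roi].ravel()>0)&(q[:,2]>.085);q=q[ok]
    s=np.array([-.14585,-.01835,.16534])
    for _ in range(3):
        r=q[:,2]-np.c_[q[:,:2],np.ones(len(q))]@s
        w=abs(r)<.004
        if w.sum()>100:
            m=np.hypot(q[:,0]-.456,q[:,1]+.223)>.052;w&=m
            s=np.linalg.lstsq(np.c_[q[w,:2],np.ones(w.sum())],q[w,2],rcond=None)[0]
    r=q[:,2]-np.c_[q[:,:2],np.ones(len(q))]@s
    print(tag,"plane",s,"tilt",np.hypot(*s[:2]))
    k=q[(r>.014)&(r<.024)];(cx,cy),rad=cv2.minEnclosingCircle(k[:,:2].astype(np.float32));print("collar",cx,cy,rad,len(k))
    rr=np.hypot(q[:,0]-cx,q[:,1]-cy);f=q[(rr<.036)&(r<.009)]
    ctr=f.mean(0);u,S,V=np.linalg.svd(f[:,:2]-ctr[:2]);a=V[0];a=a*np.sign(a[1])
    e=(f[:,:2]-ctr[:2])@np.array([a[1],-a[0]])
    print("slot ctr",ctr,"yaw",np.arctan2(-a[0],a[1]),np.ptp(e),S,len(f))
z=np.load("w1.npz");ana(cloud("wrist",z["d"],c,z["T"]),z["p"],z["d"],np.s_[105:260,225:400],"wrist")
z=np.load("top0.npz");ana(cloud("top",z["d"]),z["p"],z["d"],np.s_[185:280,290:395],"top")
E
```

```text
wrist plane [-0.14800839 -0.01865817  0.1643797 ] tilt 0.1491797902696741
collar 0.45609045028686523 -0.22311726212501526 0.04750242829322815 3822
slot ctr [ 0.45755696 -0.22325479  0.10503057] yaw -0.06941052173501938 0.03204705978593292 [0.89849141 0.41593816] 2008
top plane [-0.14717575 -0.01821977  0.16537393] tilt 0.14829922713075752
collar 0.45654189586639404 -0.22347339987754822 0.047288890928030014 1368
slot ctr [ 0.457359   -0.22373316  0.10614969] yaw -0.0718796735830421 0.03416343101099145 [0.54181607 0.25653059] 727
```

```bash
python3 -m handwheel '[[[0,0,0.054],[0.14,0.07,0],0.62],[[0,0,0],[0,0,-0.7],0.62],[[0,0,0],[0,0,-0.7],0.62],[[0,0,0],[0,0,-0.4],0.62],[[0,0,0],[0,0,0],0.62]]'
python3 - <<'E'
from h import *
p,d=robot.snapshot("wrist");q=robot.snapshot("scene")[0]
W=np.zeros((600,800,3),np.uint8);W[:300,:480]=cv2.resize(p,(480,300));W[300:,:450]=cv2.resize(q[120:220,280:430],(450,300),interpolation=2)
cv2.imwrite("pics/c2.png",W[:,:480,::-1])
E
```

```text
time: 3.25
tool_pos: [0.4524, -0.2222, 0.1367]
ee_rot: [3.138, -0.007, 3.07]
wrist_force: [0.2, -0.1, -0.5]
width: 0.0358
finger_force: 0.0
```

View pics/c2.png

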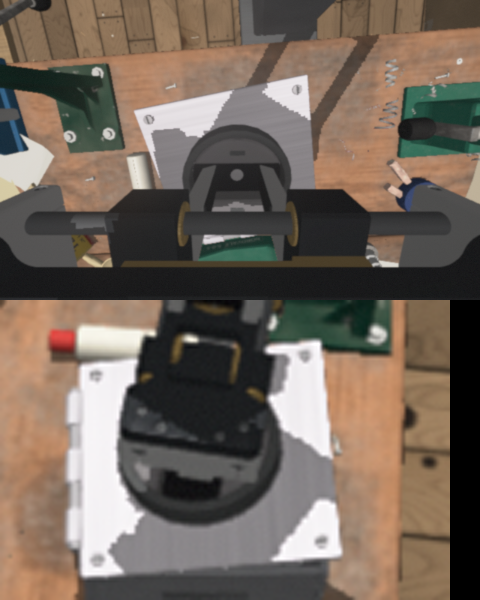

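The fingertips are inside the slot, straddling its centre (wrist view ~(237,175), lower than the collar top) and not in contact yet. Next I push down.

```bash
python3 -m handwheel '[[[0,0,0],[0,0,-0.1],0.62],[[0,0,0],[0,0,-0.1],0.62],[[0,0,0],[0,0,-0.1],0.62],[[0,0,0],[0,0,-0.06],0.62],[[0,0,0],[0,0,0],0.62]]'
```

```text
time: 3.85
tool_pos: [0.4542, -0.2242, 0.1227]
ee_rot: [-3.14, -0.0, 3.071]
wrist_force: [-1.6, -0.4, 3.7]
width: 0.0356
finger_force: 1.7
```

```bash
python3 -m handwheel '[[[0,0,0],[0,0,-0.06],0.62],[[0,0,0],[0,0,0],0.62],[[0,0,0],[0,0,0],0.62]]'; python3 -m handwheel '[[[0,0,0],[0,0,-0.06],0.62],[[0,0,0],[0,0,0],0.62],[[0,0,0],[0,0,0],0.62]]'
```

```text
time: 4.15
tool_pos: [0.4542, -0.2242, 0.12]
ee_rot: [-3.14, -0.0, 3.071]
wrist_force: [-3.3, -2.2, 4.9]
width: 0.0358
finger_force: 2.5
time: 4.45
tool_pos: [0.4544, -0.2242, 0.1191]
ee_rot: [-3.14, 0.001, 3.071]
wrist_force: [-7.1, -1.0, 12.3]
width: 0.0355
finger_force: 6.4
```

```bash
python3 -m handwheel '[[[0,0,0],[-0.03,0,0],0.62],[[0,0,-0.05],[0,0,0],0.62],[[0,0,-0.05],[0,0,0],0.62],[[0,0,-0.05],[0,0,0],0.62],[[0,0,-0.05],[0,0,0],0.62]]'; python3 -m handwheel '[[[0,0,-0.06],[0,0,0],0.62],[[0,0,-0.06],[0,0,0],0.62],[[0,0,-0.06],[0,0,0],0.62],[[0,0,-0.06],[0,0,0],0.62],[[0,0,0],[0,0,0],0.62]]'; python3 -c "
from bench import robot
o=robot.get_obs();print(o['wrist_torque'],o['joint_positions'])"
```

```text
time: 4.95
tool_pos: [0.4538, -0.2248, 0.1191]
ee_rot: [-3.14, 0.004, 2.754]
wrist_force: [-3.2, -1.9, 10.1]
width: 0.0362
finger_force: 5.4
time: 5.45
tool_pos: [0.4532, -0.2253, 0.1191]
ee_rot: [-3.14, 0.004, 2.378]
wrist_force: [-5.5, -3.2, 11.6]
width: 0.0358
finger_force: 5.6
[-0.61221197  0.87052655 -0.04424352] [-0.57164312  0.03702095  1.64702199 -0.00259806  1.45379737 -1.37896573]
```

```bash
python3 -m handwheel '[[[0,0,-0.07],[0,0,0],0.62],[[0,0,-0.07],[0,0,0],0.62],[[0,0,-0.07],[0,0,0],0.62],[[0,0,-0.07],[0,0,0],0.62],[[0,0,-0.07],[0,0,0],0.62]]'; python3 -m handwheel '[[[0,0,-0.07],[0,0,0],0.62],[[0,0,-0.07],[0,0,0],0.62],[[0,0,-0.06],[0,0,0],0.62],[[0,0,0],[0,0,0],0.62],[[0,0,0],[0,0,0],0.62]]';  python3 - <<'E'
from h import *
o=robot.get_obs();print(o['wrist_torque'],o['joint_positions'])
p,d=robot.snapshot("wrist");cv2.imwrite("pics/w3.png",p[100:300,200:440,::-1].repeat(2,0).repeat(2,1))
E
```

```text
time: 5.95
tool_pos: [0.4522, -0.2255, 0.1191]
ee_rot: [-3.14, 0.004, 1.826]
wrist_force: [-8.8, -2.5, 12.8]
width: 0.0357
finger_force: 6.5
time: 6.45
tool_pos: [0.4541, -0.2246, 0.1191]
ee_rot: [3.138, 0.003, 1.516]
wrist_force: [-2.8, -1.7, 10.3]
width: 0.0359
finger_force: 5.3
[-0.29732422  0.62338872 -0.03768202] [-5.71041121e-01  3.71516638e-02  1.64688471e+00 -4.03161394e-04
  1.45283994e+00 -5.16452438e-01]
```

View pics/w3.png

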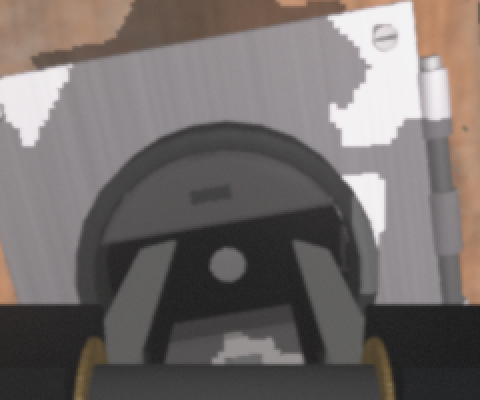

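The slot now runs parallel to the panel's side edge, so the cam is at about 1.55 rad. I'll nudge it a little further to the stop and then lift off.

```bash
python3 -m handwheel '[[[0,0,-0.05],[0,0,0],0.62],[[0,0,-0.04],[0,0,0],0.62],[[0,0,0],[0,0,0],0.62]]'; python3 -c "
from bench import robot
o=robot.get_obs();print(o['wrist_torque'])"; python3 -m handwheel '[[[0,0,0.05],[0,0,0],0.62],[[0,0,0.05],[0,0,0.1],0.62],[[0,0,0],[0,0,0.3],0.62],[[0,0,0],[0,0,0.6],0.62],[[0,0,0],[0,0,0.9],0.62]]';python3 -m handwheel '[[[0,0,0],[-0.5,0,0.5],0.62],[[0,0,0],[-0.9,0,0],0.62],[[0,0,0],[-0.9,0,0],0.62],[[0,0,0],[-0.9,0,0],0.62],[[0,0,0],[0,0,0],0.62]]'
python3 - <<'E'
from h import *
p,d=robot.snapshot("top");P=cloud("top",d)
q=P[185:280,290:395].reshape(-1,3);q=q[(q[:,2]>.08)&(q[:,2]<.097)]
print("plane",np.linalg.lstsq(np.c_[q[:,:2],np.ones(len(q))],q[:,2],rcond=None)[0],len(q))
cv2.imwrite("pics/t4.png",cv2.resize(p[170:290,230:435,::-1],None,fx=3.5,fy=3.5,interpolation=2))
for n in("lube","die","tape"):print(n,robot.boxes_of(n,"top")[:1])
E
```

```text
time: 6.8
tool_pos: [0.4553, -0.2233, 0.1192]
ee_rot: [3.135, -0.001, 1.375]
wrist_force: [-0.1, 1.7, 10.1]
width: 0.0356
finger_force: 7.3
[0.24746806 0.05784717 0.1787747 ]
time: 7.3
tool_pos: [0.4519, -0.2218, 0.2087]
ee_rot: [-3.136, -0.006, 1.533]
wrist_force: [0.1, -0.4, -1.3]
width: 0.0358
finger_force: 0.0
time: 7.8
tool_pos: [0.2903, -0.2228, 0.2362]
ee_rot: [3.141, -0.0, 1.529]
wrist_force: [0.3, 0.3, 0.1]
width: 0.0355
finger_force: 0.0
plane [-0.0068979  -0.00178745  0.09578917] 4620
lube [{'bbox': [401.3, 182.0, 416.1, 240.9], 'p': 0.58}]
die [{'bbox': [243.8, 143.5, 261.1, 163.0], 'p': 0.76}]
tape [{'bbox': [194.8, 174.7, 225.3, 198.7], 'p': 0.78}]
```

View pics/t4.png

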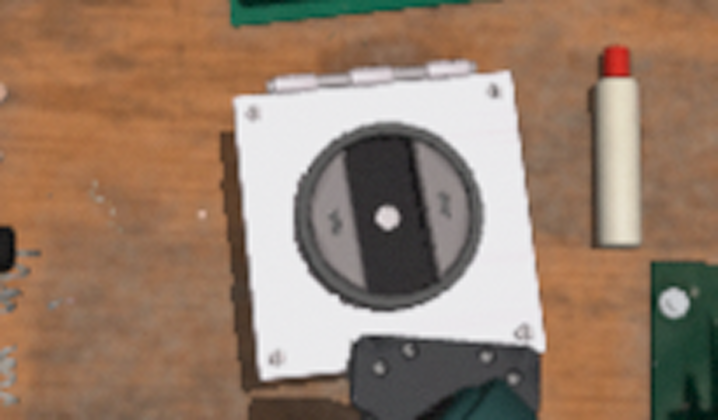

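The picture shows the panel flush (measured tilt about 0.007 rad). The slot, centred at about (388,217), runs from hinge to front parallel to the panel's sides, and the tube, die and tape have not moved.

```bash
python3 -c "
from bench import robot
print(robot.close_job())"
```

```text
the job is handed in; nothing more can be done
None
```

The panel is locked flush with the fastener turned to its stop, the tube, die and tape roll stayed where they were, and the job is handed in; the call returned no verdict.

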